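# Push the filter cartridge home past its spring catch

### The job

Fit the water filter: press the dock's yellow bar down with your fingertips and keep it down while you push the filter cartridge along the channel, past the catch teeth, until it is fully home against the stops. Then let the bar go, so that it springs up and the teeth stand behind the cartridge's foot plate. Do not lift the cartridge, and leave the other things on the worktop where they are.

Things in the scene. Friction and masses are not known exactly. Their poses are not given: they have to be found in the camera images.
- dock: Filter dock fixed on the worktop, grey base 120 mm wide. Two aluminium side walls (tops 50 mm above the worktop, lips 76 mm apart, y = -115 to 90 mm) guide the cartridge's foot plate to two dark end stops (y = 87 mm), a white connector head behind them (82 mm high). Origin on the worktop, centre line, below the near faces of the catch teeth. +y: the way the cartridge slides home; z up.
- catch_bar (a joint): How far the spring catch (yellow bar and two steel teeth, one piece, moves straight up and down) is pressed, m: 0 up, 0.012 bottom stop. Bar top face 34 mm above the worktop when up, 22 mm right down. Up, the teeth block the foot plate; pressed 7 mm or more, the plate passes over them. About 2 N to start, 6 N right down; let go, it rises by itself unless the plate is over the teeth.
- bar_pad (a point): Point on the top face of the yellow bar, on its centre line, at dock y = -150 mm; goes down with the bar. The bar is 36 mm wide and runs along the dock's centre line from y = -185 to 0 mm, black grip lines at its rear end.
- teeth (a point): Midway between the two steel teeth, at their top, at dock y = 6 mm. Each tooth is 12 mm long along y and stands 22 to 33 mm to a side of the centre line; tops 43 mm above the worktop when up, 31 mm right down.
- cartridge: Loose filter cartridge, about 0.4 kg: black foot plate 88 wide, 70 long, 6 mm thick under a white tube 25 across, 120 mm long, blue ends. Origin: centre of the plate's underside (36 mm above the worktop; tube top at 67 mm), axes as the dock's. Starts with the plate 4 to 30 mm before the teeth. Fully home, plate against the end stops: dock y = 52 mm; the teeth can rise behind it from 47 mm on.
- push_face (a point): Centre of the tube's flat blue rear end, 60 mm behind the cartridge's origin, 54.5 mm above the worktop; the disc is 25 mm across, faces -y of the dock and overhangs the yellow bar. Fully home it is at dock y = -8 mm.
- tea_tin: Bystander, loose: dark green and grey tea tin, 74 mm across, 92 mm high. Origin at its underside.
- tea_strainer: Bystander, loose: steel mesh tea strainer cup, 82 mm across, 61 mm high. Origin at its underside.
- cap_black: Bystander, loose: black bottle cap, 57 mm across, 24 mm high. Origin at its underside.
- cap_grey: Bystander, loose: grey bottle cap, 69 mm across, 24 mm high. Origin at its underside.
- ball_valve: Bystander, loose: brass ball valve with red lever, 32 x 115 x 49 mm. Origin at its underside.
- ptfe_tape: Bystander, loose: small white roll of tape lying flat, 52 mm across, 15 mm high. Origin at its underside.
- teaspoon: Bystander, loose: teaspoon, 132 x 26 x 9 mm. Origin at its underside.
- pet_bottle: Bystander, loose: clear plastic bottle with a label, 65 mm across, 216 mm high. Origin at its underside.

How it is judged:
By the outcome, as a careful person would: the job done as asked, in the order asked, and still so for the second after the job is handed in, with the robot touching nothing.
It also fails if it takes over 35 s, if anything falls off the work surface, if the arm or the gripper's body presses on something with over 40 N, if the wrist force passes 120 N, or if a joint passes its speed limit or range.

### The arm

A 6-joint arm with a two-finger parallel gripper is mounted at the origin on a cart in front of the work surface, level with it; the furniture and walls round the work are solid. World frame = base frame: x ahead of the robot, y to its left, z up, the work surface at z = 0. Lengths are in m, angles in rad, forces in N, time in s.
With the tool pointing down it reaches from about 0.375 to 0.925 m from the base axis. Payload 5.7 kg.
Tool frame: the origin (TCP) lies midway between the tips of the shut fingers; the grasp point (between the pads) lies 19 mm behind it; z points along the fingers, y is the line along which they close (so a half turn about z gives the same grasp; the last joint's range is limited). The gripper opens to 88 mm and grips with 3 to 60 N. Pads are 20 mm wide; open, the fingers measure 115 mm over their backs; the gripper's body (75 mm by 178 mm) begins 61 mm behind the grasp point.
Start: joints at [-1.455, 0.359, 1.51, -0, 1.272, -0.115], TCP at [0.137, -0.584, 0.223] pointing down, gripper open.
Joint ranges: [-2.97, 2.97], [-1.01, 2.36], [0.21, 2.38], [-0.96, 4.11], [0.2, 2.71], [-2.98, 2.98]. Speed limits (rad/s): [2.39, 2.39, 3.14, 3.14, 3.14, 3.14].

### API

Orientations are given as a unit quaternion [x, y, z, w].
In Python, from bench import move_ptp, servo_line, goto_joints, move_gripper, sleep, inverse_kinematics, capture, PlanningError, close_job, spot_in, silhouettes, current_clock, current_joint_pos, current_qvel, current_joint_torque, current_position, current_orientation, current_force, current_torque, current_finger_gap, current_grip_force gives the robot as it stands. Calls block until the motion is done:
- move_ptp(position, orientation): joint-space move of the TCP to a pose.
- servo_line(position, orientation=None, rate=0.15, contact_N=None): straight line of the TCP; orientation=None keeps the orientation; rate is the mean speed in m/s. With contact_N (N) it stops when the force on the tool has changed by that much, and returns True; else False.
- goto_joints(angles): joint-space move.
- move_gripper(opening): finger opening in m; the grip force is fixed at half the most; returns when the fingers have stopped.
- sleep(seconds).
- inverse_kinematics(position, orientation): joint angles nearest the present ones, or None.
- capture(name): name is "side" or "top"; returns a dict with "image" (480x640x3 uint8, blue, green, red), "range_z" (480x640 float32, m along the optical axis (not along the pixel's ray), 0 where there is no reading), "intrinsics" (3x3 intrinsics, pixels), "R" (3x3) and "t" (3): a world point X has camera coordinates R X + t. Camera axes: x right, y down, z forward; pixel columns grow to the right and rows downward; lengths in m; the calibration is good to about 2 mm. A picture is of the moment at which its call begins.
A pose or a line that the arm cannot do raises PlanningError and nothing moves.
- close_job(): hands the job in; it is judged then, once.
Trained networks look in the newest picture that a camera, given by its name, has taken for a name from the list of things; names that differ only in an ending like _2 or _b are one class to them, and where a whole thing is asked for, a point or a joint stands for the part that bears it (a point fixed in the world has none). Each returns a list of dicts, best first, with "conf" (0 to 1); they miss things now and then, are a little off and sometimes report something else, mostly with a low value. They report only what shows in the picture. A call takes as long as a camera call.
- spot_in(camera, query): "xy" ([column, row] in pixels, amid what is visible of it).
- silhouettes(camera, query): "region" (480x640 bool, what is visible of it) and "xy" ([column, row] in pixels, amid what is visible of it).
Readings, each from a call of its own:
- current_clock(): time.
- current_joint_pos(): joint angles.
- current_qvel(): joint speeds.
- current_joint_torque(): joint torques, N m.
- current_position(): TCP position.
- current_orientation(): TCP orientation.
- current_force(): force on the tool from outside, world axes, zero at the start.
- current_torque(): the same for the moment, N m.
- current_finger_gap(): finger opening in m.
- current_grip_force(): force on a finger pad.
Only numpy, scipy, OpenCV 4.12 (cv2) and the standard library are available. Lean on these libraries where they do the work, as an engineer would, in place of code of your own. Each camera call takes 0.05 s, during which the arm holds its last target. There are 200 camera calls.

## Working session

There is one attempt and no reset: what is moved stays moved. The work goes in short steps, each a Python script; the robot and the scene stay as the last script left them, time stands still between calls to the robot, and variables do not carry over. Pictures are saved under pics/ and viewed, at most 10 in all, crops included, and the job is handed in when it is done.

```bash
mkdir -p pics; cat > h.py <<'E'
import numpy as np,cv2
from bench import *
def world(c,u,v,z=None):
    K=c["intrinsics"];d=np.linalg.inv(K)@np.array([u,v,1.0])
    if z is None: return c["R"].T@(d*c["range_z"][int(v),int(u)]-c["t"])
    o=-c["R"].T@c["t"];r=c["R"].T@d
    return o+r*(z-o[2])/r[2]
def cloud(c,m):
    v,u=np.nonzero(m&(c["range_z"]>0));z=c["range_z"][v,u]
    p=np.linalg.inv(c["intrinsics"])@np.vstack([u,v,np.ones(len(u))])*z
    return (c["R"].T@(p-c["t"][:,None])).T
E
python3 - <<'E'
from h import *
for n in("top","side"):
    c=capture(n);cv2.imwrite(f"pics/{n}0.png",c["image"]);print(n,-c["R"].T@c["t"])
    for q in("dock","catch_bar","cartridge","push_face","bar_pad","teeth","tea_tin","pet_bottle","tea_strainer"):
        print(q,[(round(s["conf"],2),s["xy"],world(c,*s["xy"]).round(3)) for s in spot_in(n,q)[:2]])
    np.save(f"{n}0.npy",c,allow_pickle=True)
E
```

```text
top [0.43885806 0.0105772  1.50805888]
dock [(0.88, [295.1, 255.1], array([0.51 , 0.073, 0.009]))]
catch_bar [(0.78, [356.5, 255.9], array([ 0.502, -0.093,  0.035]))]
cartridge [(0.71, [322.2, 251.1], array([ 0.516, -0.001,  0.065]))]
push_face [(0.61, [324.5, 254.1], array([ 0.508, -0.007,  0.066])), (0.17, [484.7, 219.0], array([ 0.59 , -0.438,  0.049]))]
bar_pad [(0.86, [360.7, 255.3], array([ 0.503, -0.104,  0.033]))]
teeth [(0.89, [356.9, 255.2], array([ 0.504, -0.094,  0.035]))]
tea_tin [(0.83, [150.4, 226.0], array([0.592, 0.44 , 0.094]))]
pet_bottle [(0.81, [154.6, 286.9], array([0.435, 0.405, 0.176]))]
tea_strainer [(0.69, [188.1, 237.7], array([0.566, 0.365, 0.003]))]
side [0.01801118 0.99899264 0.7942473 ]
dock [(0.64, [309.3, 261.3], array([0.525, 0.054, 0.006])), (0.21, [322.5, 240.7], array([0.503, 0.013, 0.06 ]))]
catch_bar [(0.74, [332.9, 236.6], array([ 0.502, -0.058,  0.033]))]
cartridge [(0.8, [322.2, 241.2], array([0.5  , 0.019, 0.063])), (0.67, [333.0, 238.9], array([ 0.498, -0.05 ,  0.031]))]
push_face [(0.73, [321.8, 244.0], array([0.5  , 0.023, 0.056]))]
bar_pad [(0.81, [320.8, 251.7], array([0.498, 0.034, 0.036])), (0.71, [196.4, 333.3], array([0.573, 0.483, 0.08 ]))]
teeth [(0.71, [330.4, 237.2], array([ 0.494, -0.023,  0.054]))]
tea_tin [(0.68, [196.6, 332.1], array([0.571, 0.483, 0.085]))]
pet_bottle [(0.97, [264.2, 330.2], array([0.418, 0.45 , 0.129]))]
tea_strainer [(0.98, [235.1, 311.6], array([0.585, 0.335, 0.017]))]
```

View pics/top0.png

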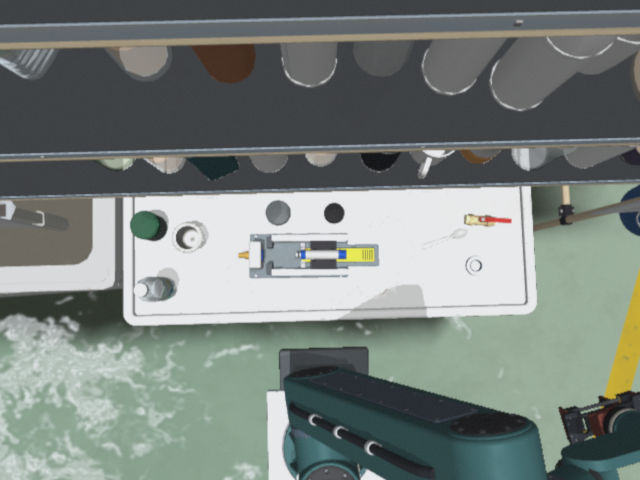

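View pics/side0.png

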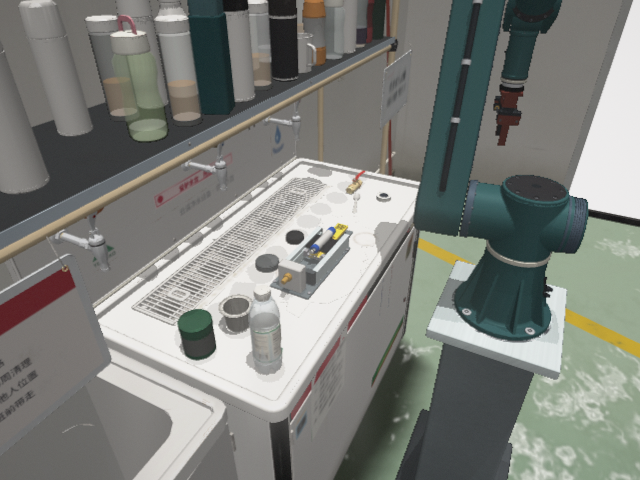

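The top view shows the dock lengthwise along world y. The connector head is at left (252,255), the yellow bar at right (355,255), and the cartridge's black plate spans about x = 303–347. The side view agrees, and nothing blocks the rear of the bar. Next I fit the dock's axis and measure the push face.

```bash
python3 - <<'E'
from h import *
for n in("top","side"):
    c=np.load(f"{n}0.npy",allow_pickle=True).item()
    im=c["image"];hsv=cv2.cvtColor(im,cv2.COLOR_BGR2HSV)
    roi=np.zeros((480,640),bool)
    if n=="top": roi[225:285,230:390]=1
    else: roi[215:300,270:360]=1
    y=(cv2.inRange(hsv,(20,90,90),(35,255,255))>0)&roi
    b=(cv2.inRange(hsv,(100,100,60),(130,255,255))>0)&roi
    P=cloud(c,y);P=P[(P[:,2]>.02)&(P[:,2]<.045)]
    (cx,sz,a)=cv2.minAreaRect(P[:,:2].astype(np.float32))
    print(n,"yellow",len(P),P.mean(0).round(4),np.median(P[:,2]),"rect",cx,sz,a,P.min(0).round(3),P.max(0).round(3))
    B=cloud(c,b);print("blue",len(B),B.min(0).round(3),B.max(0).round(3))
    A=cloud(c,roi);
    W=A[(A[:,2]>.046)&(A[:,2]<.054)]
    print("wall",len(W),cv2.minAreaRect(W[:,:2].astype(np.float32)))
    if n=="top":
        for s in(1,-1):
            w=W[(W[:,0]-.505)*s>.025]; print("side",s,np.polyfit(w[:,1],w[:,0],1),w.min(0).round(3),w.max(0).round(3))
    F=A[A[:,2]>.005]
    print("dock rect",cv2.minAreaRect(F[:,:2].astype(np.float32)))
    H=A[(A[:,2]>.075)&(A[:,2]<.09)];print("head",H.min(0).round(3),H.max(0).round(3))
    if n=="top":cv2.imwrite("pics/topc.png",cv2.resize(im[220:290,230:390],None,fx=5,fy=5,interpolation=cv2.INTER_CUBIC))
    else:cv2.imwrite("pics/sidec.png",cv2.resize(im[215:305,260:370],None,fx=6,fy=6,interpolation=cv2.INTER_CUBIC))
E
```

```text
top yellow 410 [ 0.5066 -0.0901  0.0347] 0.034660275478905794 rect (0.5081860423088074, -0.04445406049489975) (0.19003430008888245, 0.03485945239663124) 88.95763397216797 [ 0.49  -0.139  0.025] [0.527 0.051 0.043]
blue 94 [ 0.497 -0.061  0.054] [0.526 0.159 0.075]
wall 926 ((0.511377215385437, 0.07214821130037308), (0.28320786356925964, 0.10654369741678238), 88.35237121582031)
side 1 [-0.00497516  0.55445203] [ 0.53  -0.071  0.046] [0.566 0.158 0.054]
side -1 [0.0303939 0.4634125] [ 0.454 -0.068  0.046] [0.48  0.147 0.054]
dock rect ((0.5110185742378235, 0.03341163694858551), (0.43503618240356445, 0.16146939992904663), 88.38764953613281)
head [0.479 0.047 0.075] [0.547 0.19  0.09 ]
side yellow 170 [ 0.5015 -0.0751  0.0314] 0.031587622495927906 rect (0.5075013637542725, -0.042968109250068665) (0.1932562291622162, 0.035877104848623276) 89.23017120361328 [ 0.488 -0.14   0.022] [0.524 0.054 0.038]
blue 50 [ 0.497 -0.063  0.054] [0.523 0.058 0.067]
wall 590 ((0.5105224251747131, 0.07734005153179169), (0.2889523208141327, 0.1109071671962738), 89.00053405761719)
dock rect ((0.46731802821159363, 0.14170177280902863), (0.2503671944141388, 0.550308346748352), 27.470544815063477)
head [0.478 0.159 0.075] [0.547 0.194 0.084]
```

View pics/topc.png

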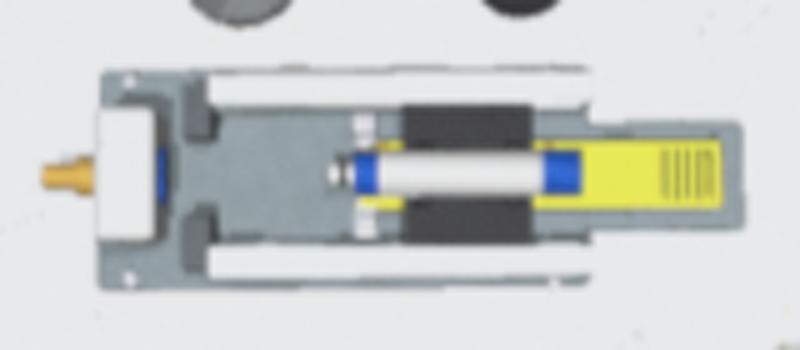

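The crop shows the bar's rear end at (722,175), the push face at (582,172) and the teeth at (365,125) and (365,220). The dock is yawed by about 1.3°, and the push face is at roughly dock y = -108 mm. Next: shut the fingers, go above bar_pad and press.

```bash
cat >> h.py <<'E'
from scipy.spatial.transform import Rotation as Rn
d=np.array([.022,1,0]);d/=np.linalg.norm(d);ex=np.array([d[1],-d[0],0])
O=np.array([.510,.046,0])
def D(y,z,x=0): return O+d*y+ex*x+np.array([0,0,z])
def quat(s):
    X=d*s;Z=np.array([0,0,-1.]);return Rn.from_matrix(np.c_[X,np.cross(Z,X),Z]).as_quat()
E
python3 - <<'E'
from h import *
q0=np.array(current_joint_pos());best=None
for s in(1,-1):
    q=inverse_kinematics(D(-.15,.1),quat(s));print(s,None if q is None else np.round(q,2))
    if q is not None and (best is None or abs(q-q0).max()<best[0]): best=(abs(q-q0).max(),s)
s=best[1];Q=quat(s);print("s",s,Q,current_orientation())
move_gripper(0)
move_ptp(D(-.15,.1),Q);print(current_clock(),current_force())
servo_line(D(-.15,.045),rate=.1);f0=np.array(current_force())
r=servo_line(D(-.15,.023),rate=.03,contact_N=1.5)
print(r,current_position(),f0,current_force(),current_clock())
c=capture("side");cv2.imwrite("pics/s1.png",cv2.resize(c["image"][160:310,240:440],None,fx=4,fy=4))
E
```

```text
1 [-0.34  0.39  1.82 -0.    0.93 -0.31]
-1 [-0.34  0.39  1.82 -0.    0.93  2.83]
s 1 [0.71484078 0.69928725 0.         0.        ] [ 9.93347945e-01  1.15151453e-01 -5.98174413e-06 -4.75208174e-05]
4.55 [ 0.08490943 -0.02006836  0.19102872]
True [ 0.50700361 -0.10406909  0.03268854] [ 0.41332998 -0.07657187  0.10595058] [ 0.38314237 -0.00562568  2.55711962] 5.7333
```

View pics/s1.png

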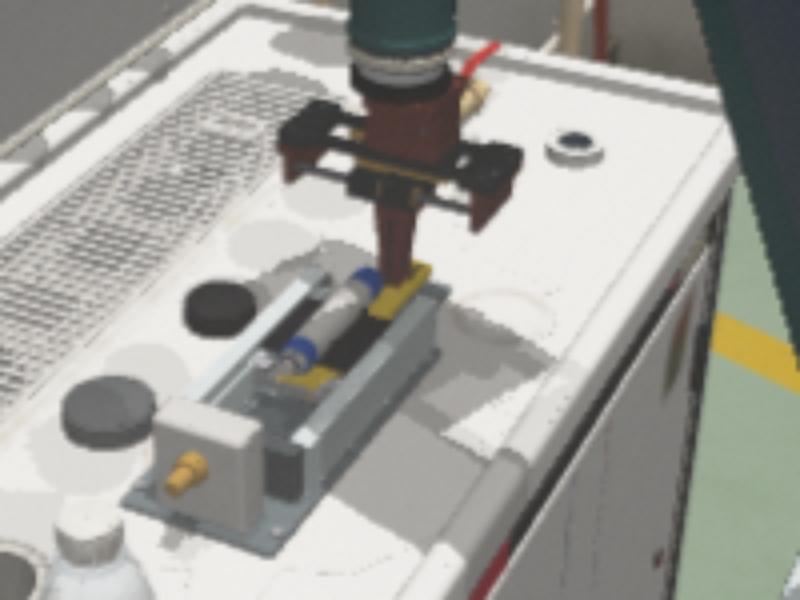

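The fingertips are on the yellow bar at (400,275), centred behind the tube's blue end at (370,280). Now I press and push.

```bash
python3 - <<'E'
from h import *
r=servo_line(D(-.15,.0235),rate=.03,contact_N=15)
print(r,current_position(),current_force(),current_clock())
for y in(-.125,-.105,-.07,-.035):
    r=servo_line(D(y,.0235),rate=.05,contact_N=15)
    print(y,r,current_position().round(4),current_force().round(2))
    if r: break
print(current_clock())
c=capture("side");cv2.imwrite("pics/s2.png",cv2.resize(c["image"][160:310,240:440],None,fx=4,fy=4))
E
```

```text
False [ 0.50706043 -0.1040564   0.02347987] [0.52683261 0.79496291 4.98965988] 6.2583
-0.125 False [ 0.508  -0.0793  0.0237] [1.4  0.05 6.07]
-0.105 False [ 0.5087 -0.0596  0.0238] [ 0.12 -2.83  4.73]
-0.07 False [ 0.5095 -0.0249  0.0238] [-0.14 -4.04  5.49]
-0.035 False [0.5101 0.0102 0.0238] [ 0.68 -3.97  5.36]
9.1583
```

View pics/s2.png

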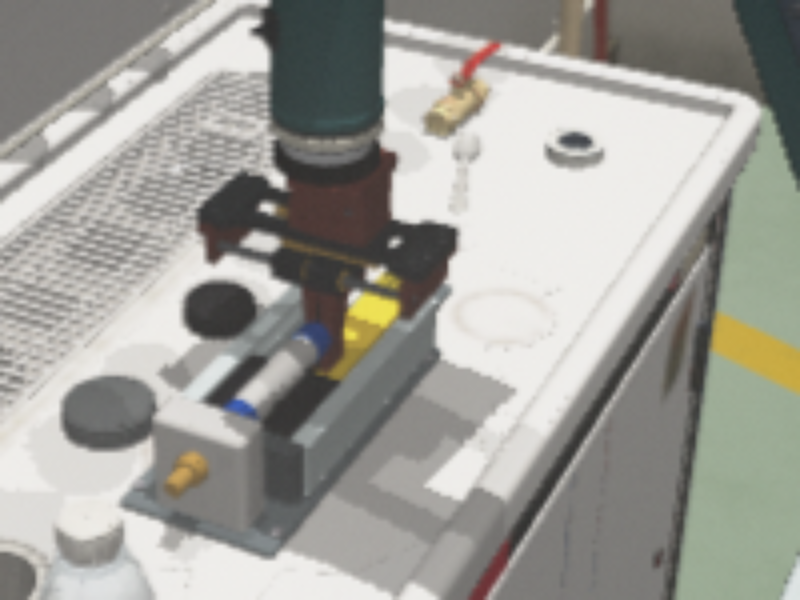

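The cartridge's tube (240–320, 330–410) is moving straight and is past the teeth, with its front near the head. I keep going to the stops, back off 3 mm, then lift.

```bash
python3 - <<'E'
from h import *
r=servo_line(D(-.004,.0235),rate=.03,contact_N=14)
p=np.array(current_position());print(r,p.round(4),"dock y",(p-O)@d,current_force().round(2),current_clock())
if r:
    servo_line(D((p-O)@d-.003,.0237),rate=.03)
    p=np.array(current_position());print(p.round(4),current_force().round(2))
    servo_line(D((p-O)@d,.05),rate=.06)
    print(current_force().round(2))
    servo_line(D((p-O)@d-.10,.15),rate=.2)
    servo_line(D(-.30,.2),rate=.25)
    print(current_clock(),current_force().round(2))
c=capture("side");cv2.imwrite("pics/s3.png",cv2.resize(c["image"][200:310,260:400],None,fx=5,fy=5,interpolation=cv2.INTER_CUBIC))
t=capture("top");cv2.imwrite("pics/t3.png",cv2.resize(t["image"][220:290,230:390],None,fx=5,fy=5,interpolation=cv2.INTER_CUBIC))
E
```

```text
True [0.5106 0.0256 0.0239] dock y -0.020354968784040965 [ 0.07 -3.48  5.56] 9.85
[0.5098 0.0229 0.0238] [0.17 1.58 5.38]
[-0.74  0.55  0.39]
12.45 [ 0.91  0.65 -0.09]
```

View pics/s3.png

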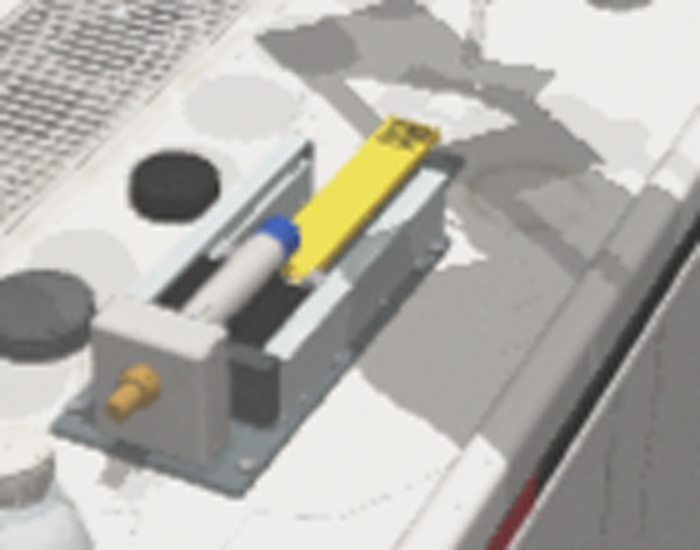

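View pics/t3.png

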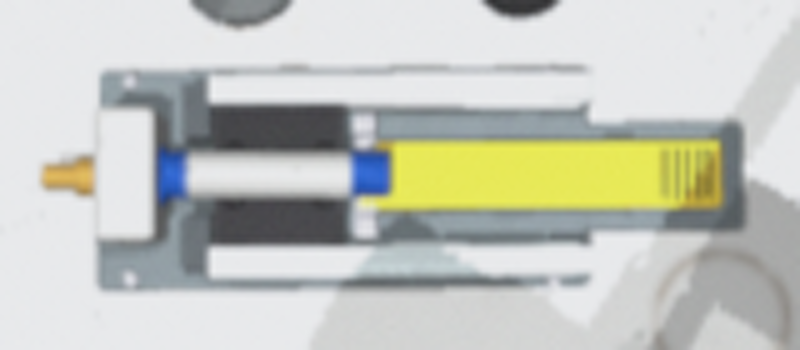

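```bash
python3 - <<'E'
from h import *
for n in("top","side"):
    c=capture(n);hsv=cv2.cvtColor(c["image"],cv2.COLOR_BGR2HSV)
    roi=np.zeros((480,640),bool)
    if n=="top": roi[225:285,230:390]=1
    else: roi[215:300,270:360]=1
    Y=cloud(c,(cv2.inRange(hsv,(20,90,90),(35,255,255))>0)&roi);print(n,"bar z",np.median(Y[:,2]))
    A=cloud(c,roi)-O;y=A@d;x=A@ex
    m=(abs(x)<.012)&(A[:,2]>.05)&(A[:,2]<.075)&(y<.03);print("tube rear y",np.sort(y[m])[:3])
    for s in(-1,1):
        m=(x*s>.024)&(x*s<.031)&(y>.001)&(y<.011);print("tooth z",np.median(A[m,2]),m.sum())
    m=(abs(x)>.018)&(abs(x)<.034)&(y>.014)&(y<.085);print("plate z",np.median(A[m,2]))
E
```

```text
top bar z 0.03420837546990457
tube rear y [-0.0092927  -0.00928552 -0.0092126 ]
tooth z 0.042114470162958106 8
tooth z 0.04217459243811568 12
plate z 0.04220206955628829
side bar z 0.03149001175494658
tube rear y [-0.00959906 -0.00774714 -0.00673521]
tooth z 0.04057826119667376 5
tooth z 0.04051138420040007 5
plate z 0.04014324022634437
```

```bash
python3 -c "
from h import *
print(close_job(),current_clock())"
```

```text
the job is handed in; nothing more can be done
the job is handed in; nothing more can be done
```

The cartridge is fully home against the stops, the bar has sprung back up to 34 mm with the teeth standing behind the foot plate, and the job was handed in at about 13 s on the robot's clock.

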